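# Load the rocker mixer evenly

## Task

Load the see-saw rocker mixer with the two brown stain dropper bottles, the one with the blue collar and the one with the red collar: stand one upright in each of the two round pockets of the blue tray (either way round), so that the tray comes to rest level. Leave the white dropper bottle where it stands.

Things in the scene. Friction and masses are not known exactly. Their poses are not given: they have to be found in the camera images.
- tray: blue see-saw tray 64x270x14 mm on a fixed white base. Origin mid-tray on the pivot, 54 mm above the table; x along the level pivot, y along the tray, z up. Pockets 48 mm wide, 10 deep at y = +100 and -100 mm, floors at z = +6, tray top z = +16. Swings 8 degrees about x either way; empty or evenly loaded a weak spring levels it, one bottle tips it to its stop, about 1 N moves a pocket down
- dropper_1: brown dropper bottle with a BLUE collar and a black teat, 28 mm in diameter, 97 mm high, 60 g, standing upright. Origin: centre of its underside; z up. The straight round body reaches from 0 to 48 mm above the underside: grasp it there, at about 35 mm
- dropper_2: brown dropper bottle with a RED collar and a black teat; same size, weight and origin as dropper_1
- dropper_3: white dropper bottle with a white collar and teat, same size as the brown ones; a bystander, to be left where it stands
Mind the look-alikes: they are no part of the job. What is shaped like the dropper_2 but green is not meant.

How it is judged:
By the outcome, as a careful person would: the job done as asked, in the order asked, and still so for the second after the job is handed in, with the robot touching nothing.
It also fails if it takes over 64 s, if anything falls off the work surface, if the arm or the gripper's body presses on something with over 40 N, if the wrist force passes 120 N, or if a joint passes its speed limit or range.

## Robot

A 6-joint arm with a two-finger parallel gripper is mounted at the origin on a cart in front of the work surface, level with it; the furniture and walls round the work are solid. World frame = base frame: x ahead of the robot, y to its left, z up, the work surface at z = 0. Lengths are in m, angles in degrees, forces in N, time in s.
With the tool pointing down it reaches from about 0.35 to 0.875 m from the base axis. Payload 4.2 kg.
Tool frame: the origin (TCP) lies midway between the tips of the shut fingers; the grasp point (between the pads) lies 19 mm behind it; z points along the fingers, y is the line along which they close (so a half turn about z gives the same grasp; the last joint's range is limited). The gripper opens to 87 mm and grips with 3 to 60 N. Pads are 19 mm wide; open, the fingers measure 117 mm over their backs; the gripper's body (75 mm by 190 mm) begins 51 mm behind the grasp point.
Start: joints at [-49.011, 22.042, 0.453, 0, -68.411, -14.817], TCP at [0.276, -0.561, 0.223] pointing down, gripper open.
Joint ranges: [-179.83, 179.83], [-69.29, 118.12], [-61.27, 80.66], [-181.25, 117.63], [-171.15, -9.14], [-177.46, 177.46]. Speed limits (degrees/s): [159.86, 159.86, 180, 180, 180, 180].

## Interface

Orientations are given as a 3x3 rotation matrix whose columns are the frame's x, y, z axes.
In Python, from station import r, cams gives the robot as it stands.
- The arm moves only by the tool play_rows, never from a script. Its argument "commands" is text: rows parted by semicolons, each of 6 numbers parted by spaces: the shift along the world's x, y, z normalised to -1 to 1, where 1 is 30 mm, then the turn, a rotation vector about the world's x, y, z normalised to -1 to 1, where 1 is 0.15 rad. A call has 1 to 20 rows; each row shifts and turns the commanded pose from where the row before left it; what a row does not reach is not made up. A row lasts 1/10 s, in which the tool goes at most 50 mm and 8.59 degrees, less where a joint would pass 70% of its speed; a pose out of reach is approached as far as the arm can. A call with a number of a shift or a turn outside -1 to 1 is refused whole. A call with a gripper value outside its range is refused whole. "grip" is the finger opening in mm, from 0 to 87, set as the call begins (left out, the last holds). The fingers move at their own pace and stop on an object; the grip force is fixed at half the most. Time passes only in rows, so rows that do not move let the fingers close. It gives the time, the measured TCP pose, the force, the opening and the grip force at its end, in the units of the state.
- r.sense(): the state, without advancing time (a new reading comes with each control period).
- cams.capture(name): name is "scene" or "top" or "wrist"; returns (picture, depth): 384x512x3 uint8, blue, green, red; 384x512 float32, m along the optical axis (not along the pixel's ray), 0 where there is no reading.
- cams.camera_info(name): a dict with "mtx" (3x3 intrinsics, pixels), "R" (3x3) and "t" (3): a world point X has camera coordinates R X + t. Camera axes: x right, y down, z forward; pixel columns grow to the right and rows downward; lengths in m; the calibration is good to about 2 mm. A picture is of the moment at which its call begins: read the wrist's pose just before it. camera_info takes no time and is no camera call; for the wrist camera it gives the pose at the moment of the call.
- r.finish_job(): hands the job in; it is judged then, once.
The state is a dict: "time_s": time; "joints": joint angles; "joint_velocities": joint speeds; "effort": joint torques, N m; "tcp_pos": TCP position; "ee_rot": TCP orientation; "wrist_force": force on the tool from outside, world axes, zero at the start; "moment": the same for the moment, N m; "gripper_width": opening from 0.0 (shut) to 1.0 (fully open); "gripper_force": force on a finger pad.
Only numpy, scipy, OpenCV 4.12 (cv2) and the standard library are available. Lean on these libraries where they do the work, as an engineer would, in place of code of your own. Each camera call takes 0.05 s, during which the arm holds its last target. There are 200 camera calls.

## Working session

There is one attempt and no reset: what is moved stays moved. The work goes in short steps, Python scripts to look and compute and a tool call to move; the robot and the scene stay as the last step left them, time stands still between calls to the robot, and variables do not carry over. Pictures are saved under pics/ and viewed, at most 11 in all, crops included, and the job is handed in when it is done.

Besides the shell and the picture viewer there is one more tool, called after "Call:" as a command line: name --argument value ..., lists and objects as JSON in quotes. play_rows: Moves the arm, as the interface text tells. Scaled input: -1 to 1 covers 30 mm each way for a shift and 0.15 rad each way for a turn. Its arguments: {"type":"object","properties":{"commands":{"type":"string"},"grip":{"type":"number"}},"required":["commands"]}

```bash
mkdir -p pics
cat > h.py <<'E'
import numpy as np, cv2
from station import r, cams
def cap(n):
    i=cams.camera_info(n); p,d=cams.capture(n); return p,d,i
def pts(d,i):
    K=np.array(i["mtx"]);R=np.array(i["R"]);t=np.array(i["t"]).ravel()
    v,u=np.mgrid[:d.shape[0],:d.shape[1]]
    c=np.stack([(u-K[0,2])/K[0,0]*d,(v-K[1,2])/K[1,1]*d,d],-1)
    return (c-t)@R
E
python3 - <<'E'
from h import *
a=[]
for n in("scene","top"):
    p,d,i=cap(n); cv2.imwrite(f"pics/{n}0.png",p); np.savez(f"{n}0.npz",p=p,d=d,w=pts(d,i)); R=np.array(i["R"]); print(n,(-R.T@np.array(i["t"]).ravel()).round(3),R.round(2).tolist()); a.append(p)
cv2.imwrite("pics/both0.png",cv2.resize(np.vstack(a),(400,600)) if 0 else np.hstack([cv2.resize(x,(400,300)) for x in a]))
E
```

```text
scene [-0.025 -0.483  0.744] [[0.6, -0.8, -0.01], [-0.6, -0.43, -0.67], [0.54, 0.41, -0.74]]
top [ 0.359 -0.122  0.98 ] [[-0.02, -1.0, -0.01], [-0.99, 0.02, -0.11], [0.11, 0.01, -0.99]]
```

View pics/scene0.png

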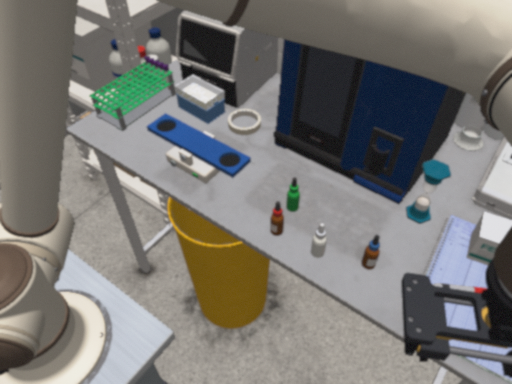

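View pics/top0.png

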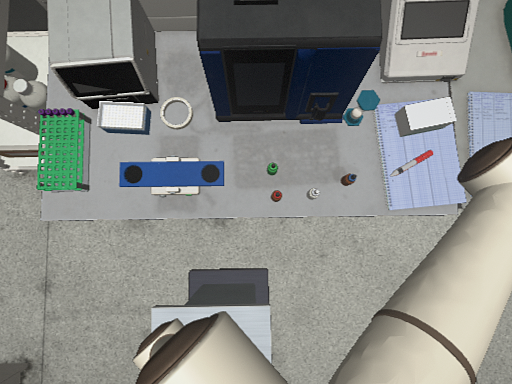

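The scene picture shows the red-collar bottle at (277,218), white at (319,240), blue-collar at (371,252) and green at (293,195). The top picture shows red at (277,196), white at (314,193), blue at (349,179), green at (272,168), and the tray centred at (172,174) with pockets at (133,174) and (210,173).

Run:
```python
from h import *
for n,b in(("scene",{"red":(277,220),"white":(319,240),"blue":(371,253),"green":(293,197)}),("top",{"red":(277,196),"white":(314,193),"blue":(349,179),"green":(272,168)})):
    f=np.load(n+"0.npz");w=f["w"];p=f["p"].astype(int)
    for k,(u,v) in b.items():
        s=w[v-25:v+25,u-16:u+17].reshape(-1,3) if n=="scene" else w[v-12:v+13,u-12:u+13].reshape(-1,3)
        q=s[(s[:,2]>.012)&(s[:,2]<.11)]
        body=q[q[:,2]<.045]; top=q[q[:,2]>.06]
        print(n,k,len(q),"n top",len(top),"top mean",top.mean(0).round(4),"zmax",q[:,2].max().round(3),"mid",((q.min(0)+q.max(0))/2).round(4)[:2],"body",body.mean(0).round(3) if len(body) else 0)
    hsv=cv2.cvtColor(f["p"],cv2.COLOR_BGR2HSV)
    m=((hsv[...,0]>100)&(hsv[...,0]<125)&(hsv[...,1]>150)&(hsv[...,2]>80)&(w[...,2]>.04)&(w[...,2]<.09)).astype(np.uint8)
    nn,l,st,_=cv2.connectedComponentsWithStats(m);j=1+st[1:,4].argmax();print(st[j])
    q=w[l==j];rect=cv2.minAreaRect(q[:,:2].astype(np.float32));print("tray",rect,q.mean(0).round(4))
    # pockets: dark blobs within hull
    hull=cv2.convexHull(np.argwhere(l==j)[:,::-1].astype(np.int32));M=np.zeros_like(m);cv2.fillConvexPoly(M,hull,1)
    D=(M==1)&(hsv[...,2]<70)
    n2,l2,s2,c2=cv2.connectedComponentsWithStats(D.astype(np.uint8))
    for k in range(1,n2):
        if s2[k,4]>40: print("pocket",s2[k],c2[k].round(1),w[l2==k].mean(0).round(4), ((w[l2==k].min(0)+w[l2==k].max(0))/2).round(4))
```

```text
scene red 437 n top 115 top mean [ 0.4357 -0.1832  0.0771] zmax 0.098 mid [ 0.4647 -0.1777] body [ 0.457 -0.181  0.029]
scene white 352 n top 121 top mean [ 0.4399 -0.2806  0.0776] zmax 0.098 mid [ 0.4411 -0.2798] body [ 0.434 -0.284  0.029]
scene blue 381 n top 131 top mean [ 0.4755 -0.3754  0.0771] zmax 0.098 mid [ 0.4749 -0.3743] body [ 0.469 -0.377  0.029]
scene green 427 n top 178 top mean [ 0.4833 -0.1786  0.0776] zmax 0.098 mid [ 0.4761 -0.1775] body [ 0.504 -0.177  0.028]
[ 149  115  100   60 1714]
tray ((0.4998278021812439, 0.0881756842136383), (0.2673115134239197, 0.0684824138879776), 89.6887435913086) [0.4956 0.0798 0.0705]
pocket [158 121  17  10 125] [166.  125.7] [0.5054 0.196  0.0618] [0.5057 0.197  0.0618]
pocket [220 154  19  12 173] [229.3 159.6] [ 0.5036 -0.0053  0.0614] [ 0.5037 -0.0059  0.0618]
top red 97 n top 49 top mean [ 0.438  -0.1812  0.0791] zmax 0.098 mid [ 0.4387 -0.1816] body [ 0.428 -0.176  0.034]
top white 109 n top 49 top mean [ 0.4425 -0.2773  0.0783] zmax 0.098 mid [ 0.4426 -0.279 ] body [ 0.438 -0.272  0.032]
top blue 131 n top 55 top mean [ 0.4781 -0.3727  0.0779] zmax 0.1 mid [ 0.4789 -0.3725] body [ 0.476 -0.365  0.03 ]
top green 103 n top 48 top mean [ 0.5112 -0.1722  0.0783] zmax 0.096 mid [ 0.512  -0.1733] body [ 0.502 -0.171  0.029]
[ 120  162  104   25 1925]
tray ((0.49843189120292664, 0.08818872272968292), (0.2673686444759369, 0.06230791658163071), 89.30065155029297) [0.4979 0.0884 0.07  ]
pocket [202 165  17  17 236] [210.  173.1] [ 0.499  -0.0106  0.0608] [ 0.4991 -0.0106  0.0612]
pocket [125 166  17  17 236] [133.  173.9] [0.5007 0.1894 0.0646] [0.441  0.0453 0.5181]
```

Run:
```python
from h import *
s=r.sense()
for k in s: print(k,np.round(s[k],3).tolist())
i=cams.camera_info("wrist");print((-np.array(i["R"]).T@np.array(i["t"]).ravel()).round(3))
```

```text
time_s 0.1
joints [-49.012, 22.087, 0.388, -0.026, -68.413, -14.816]
joint_velocities [-0.097, -0.034, 0.269, 0.102, 0.025, -0.048]
effort [-0.0, -39.169, 18.793, 4.232, 0.013, -0.0]
tcp_pos [0.275, -0.56, 0.222]
ee_rot [[-0.898, -0.441, -0.001], [-0.441, 0.898, 0.002], [0.0, 0.002, -1.0]]
wrist_force [-0.166, 0.131, 0.479]
moment [-0.002, 0.015, -0.04]
gripper_force 0.0
gripper_width 1.004
[ 0.204 -0.595  0.384]
```

Call:
play_rows --commands "0.5 0.6 0 0 0 0;0.5 0.6 0 0 0 0;0.5 0.6 0 0 0 0;0.5 0.6 0 0 0 0" --grip 60

```text
time_s: 0.5
tcp_pos: [0.3359, -0.4879, 0.2219]
ee_rot: [[-0.898, -0.441, -0.001], [-0.441, 0.898, 0.001], [0.0, 0.001, -1.0]]
wrist_force: [0.3, -0.7, 0.3]
gripper_width: 0.737
gripper_force: 0.0
```

Run:
```python
from h import *
s=r.sense()
for k in ("joints","tcp_pos","ee_rot"): print(k,np.round(s[k],3).tolist())
```

```text
joints [-39.813, 18.933, -4.315, -0.015, -66.82, -24.028]
tcp_pos [0.336, -0.488, 0.222]
ee_rot [[-0.898, -0.441, -0.001], [-0.441, 0.898, 0.001], [0.0, 0.001, -1.0]]
```

```bash
cat >> h.py <<'E'
from scipy.spatial.transform import Rotation as Ro
def Rt(al,th):
    a,t=np.radians([al,th]); z=np.array([np.cos(a)*np.sin(t),np.sin(a)*np.sin(t),-np.cos(t)])
    y=np.array([-np.sin(a),np.cos(a),0]); return np.c_[np.cross(y,z),y,z]
def plan(grasp,al,th=45,back=0):
    s=r.sense();R=Rt(al,th);tcp=np.array(grasp)+(0.019-back)*R[:,2]
    d=(tcp-s["tcp_pos"])/.03; w=Ro.from_matrix(R@np.array(s["ee_rot"]).T).as_rotvec()/.15
    print("d",d.round(2),"w",w.round(2),"n",np.abs(np.r_[d,w,np.linalg.norm(d)*.6]).max().round(1),"t",s["time_s"],"j",np.round(s["joints"],1),"tcp->",tcp.round(4))
E
python3 - <<'E'
from h import *
plan([.478,-.373,.038],40,45,.10)
E
```

```text
d [ 3.27  2.6  -4.22] w [ 2.86 -4.4   1.52] n 4.4 t 0.5 j [-39.8  18.9  -4.3  -0.  -66.8 -24. ] tcp-> [ 0.4341 -0.4098  0.0953]
```

Call:
play_rows --commands "0.33 0.26 -0.3 0.286 -0.44 0.152;0.33 0.26 -0.3 0.286 -0.44 0.152;0.33 0.26 -0.3 0.286 -0.44 0.152;0.33 0.26 -0.3 0.286 -0.44 0.152;0.33 0.26 -0.3 0.286 -0.44 0.152;0.33 0.26 -0.3 0.286 -0.44 0.152;0.33 0.26 -0.3 0.286 -0.44 0.152;0.33 0.26 -0.3 0.286 -0.44 0.152;0.33 0.26 -0.3 0.286 -0.44 0.152;0.33 0.26 -0.3 0.286 -0.44 0.152;0 0 0 0 0 0;0 0 0 0 0 0" --grip 60

```text
time_s: 1.7
tcp_pos: [0.4341, -0.4113, 0.1319]
ee_rot: [[-0.544, -0.641, 0.541], [-0.454, 0.767, 0.453], [-0.706, 0.001, -0.709]]
wrist_force: [-0.8, 0.4, 1.2]
gripper_width: 0.69
gripper_force: 0.0
```

Run:
```python
from h import *
plan([.478,-.373,.038],40,45,.10)
plan([.478,-.373,.038],40,45,.0)
p,d,i=cap("wrist"); w=pts(d,i); cv2.imwrite("pics/w1.png",p); np.savez("w1.npz",p=p,w=w)
x=w.reshape(-1,3); q=x[(abs(x[:,0]-.478)<.04)&(abs(x[:,1]+.373)<.04)&(x[:,2]>.012)&(x[:,2]<.11)]
for a,b in((.012,.045),(.06,.1)):
    k=q[(q[:,2]>a)&(q[:,2]<b)];print(len(k),k.mean(0) if len(k) else 0,k.min(0) if len(k) else 0,k.max(0) if len(k) else 0)
```

```text
d [ 0.    0.05 -1.22] w [ 0.   -0.02  0.01] n 1.2 t 1.7 j [-53.8  30.1   2.4 -47.3 -73.3  22.6] tcp-> [ 0.4341 -0.4098  0.0953]
d [ 1.81  1.56 -3.58] w [ 0.   -0.02  0.01] n 3.6 t 1.7 j [-53.8  30.1   2.4 -47.3 -73.3  22.6] tcp-> [ 0.4883 -0.3644  0.0246]
769 [ 0.46887162 -0.38216198  0.02909224] [ 0.46274792 -0.38961451  0.01207154] [ 0.48513702 -0.36651975  0.04486169]
626 [ 0.4736069  -0.37827157  0.07575224] [ 0.4673362  -0.38548064  0.06002603] [ 0.48516485 -0.36676001  0.09646477]
```

View pics/w1.png

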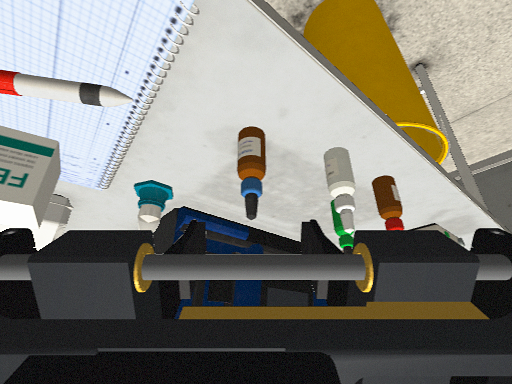

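The wrist picture shows the blue-collar bottle at (251,165), centred between the fingers, with white at (340,180), green at (343,235) and red at (387,200).

Call:
play_rows --commands "0 0 -0.6 0 0 0;0 0 -0.6 0 0 0;0.3 0.26 -0.39 0 0 0;0.3 0.26 -0.39 0 0 0;0.3 0.26 -0.39 0 0 0;0.3 0.26 -0.39 0 0 0;0.3 0.26 -0.39 0 0 0;0.3 0.22 -0.39 0 0 0;0 0 0 0 0 0;0 0 0 0 0 0"

```text
time_s: 2.75
tcp_pos: [0.4888, -0.3652, 0.026]
ee_rot: [[-0.542, -0.643, 0.542], [-0.455, 0.766, 0.454], [-0.707, -0.0, -0.707]]
wrist_force: [-0.0, -0.4, -0.3]
gripper_width: 0.689
gripper_force: 0.0
```

Call:
play_rows --commands "0 0 0 0 0 0;0 0 0 0 0 0;0 0 0 0 0 0;0 0 0 0 0 0;0 0 0 0 0 0;0 0 0 0 0 0;0 0 0 0 0 0;0 0 0 0 0 0" --grip 15

```text
time_s: 3.55
tcp_pos: [0.4888, -0.3656, 0.0266]
ee_rot: [[-0.542, -0.642, 0.543], [-0.455, 0.767, 0.453], [-0.707, -0.001, -0.707]]
wrist_force: [0.7, -1.8, 1.5]
gripper_width: 0.314
gripper_force: 29.9
```

Run:
```python
from h import *
s=r.sense();print(s["gripper_width"]*87,s["gripper_force"],np.round(s["wrist_force"],1),s["tcp_pos"],s["time_s"])
p,d,i=cap("scene"); cv2.imwrite("pics/s2.png",p[150:340,200:480].repeat(2,0).repeat(2,1))
```

```text
27.280054839044567 29.865313516929746 [ 0.7 -1.8  1.5] [ 0.48883294 -0.36562905  0.02658505] 3.55
```

View pics/s2.png

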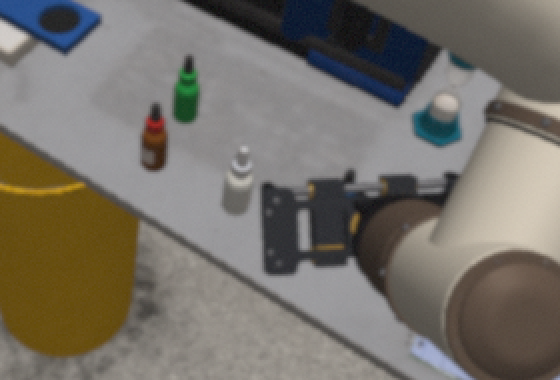

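Grip holds at 27 mm and 30 N. The scene crop shows white at (238,185), red at (154,145) and green at (186,95), all undisturbed.

Call:
play_rows --commands "0 0 0.3 0 0 0;0 0 0.6 0 0 0;0 0 0.8 0 0 0;0 0 0.8 0 0 0;0 0 0.8 0 0 0;0 0 0.8 0 0 0;0 0 0.6 0 0 0;0 0 0.3 0 0 0;0 0 0 0 0 0"

```text
time_s: 4.5
tcp_pos: [0.489, -0.3655, 0.1782]
ee_rot: [[-0.54, -0.642, 0.544], [-0.456, 0.767, 0.452], [-0.707, -0.004, -0.707]]
wrist_force: [0.0, 0.6, -0.8]
gripper_width: 0.312
gripper_force: 29.9
```

Run:
```python
from h import *
plan([.4995,-.0112,.19],75)
s=r.sense();print(s["gripper_width"]*87,s["gripper_force"],np.round(s["wrist_force"],2))
```

```text
d [ 0.47 12.24 -0.05] w [0.01 0.02 4.08] n 12.2 t 4.5 j [-47.1  25.9   2.9 -48.  -71.8  14.9] tcp-> [0.503  0.0018 0.1766]
27.184960501273956 29.87394485156983 [ 0.04  0.63 -0.8 ]
```

Call:
play_rows --commands "0.02 0.34 0 0 0 0.2;0.02 0.5 0 0 0 0.2;0.02 0.68 0 0 0 0.2;0.02 0.68 0 0 0 0.2;0.02 0.68 0 0 0 0.2;0.02 0.68 0 0 0 0.2;0.02 0.68 0 0 0 0.2;0.02 0.68 0 0 0 0.2;0.02 0.68 0 0 0 0.2;0.02 0.68 0 0 0 0.2;0.02 0.68 0 0 0 0.2;0.02 0.68 0 0 0 0.2;0.02 0.68 0 0 0 0.2;0.02 0.68 0 0 0 0.2;0.02 0.68 0 0 0 0.2;0.02 0.68 0 0 0 0.2;0.02 0.68 0 0 0 0.2;0.02 0.68 0 0 0 0.2;0.02 0.68 0 0 0 0.2;0.09 0.52 0 0 0 0.28"

```text
time_s: 6.5
tcp_pos: [0.5018, 0.0244, 0.1767]
ee_rot: [[-0.18, -0.967, 0.181], [-0.684, 0.255, 0.684], [-0.707, -0.001, -0.707]]
wrist_force: [0.6, 0.3, -1.2]
gripper_width: 0.314
gripper_force: 29.9
```

Call:
play_rows --commands "0 0 0 0 0 0;0 0 0 0 0 0;0 0 0 0 0 0"

```text
time_s: 6.8
tcp_pos: [0.5025, 0.0221, 0.1764]
ee_rot: [[-0.183, -0.966, 0.183], [-0.683, 0.259, 0.683], [-0.707, -0.001, -0.707]]
wrist_force: [-0.8, -0.4, 0.0]
gripper_width: 0.314
gripper_force: 29.9
```

Run:
```python
from h import *
plan([.4995,-.0112,.19],75)
p,d,i=cap("top"); w=pts(d,i); cv2.imwrite("pics/t3.png",p[100:260,90:330].repeat(3,0).repeat(3,1))
```

```text
d [ 0.02 -0.68  0.01] w [0. 0. 0.] n 0.7 t 6.8 j [-10.4  16.5 -12.  -49.9 -67.2  18.3] tcp-> [0.503  0.0018 0.1766]
```

View pics/t3.png

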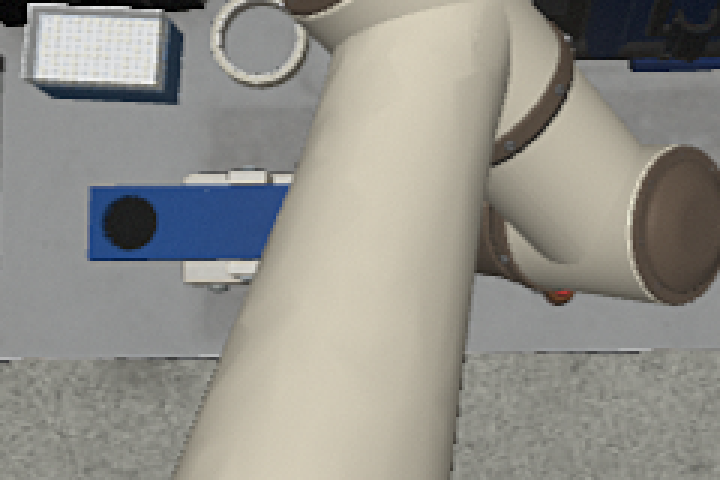

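The top crop shows the far pocket at (130,222) and the arm hiding the near pocket. One row too many left y 20 mm long, so I correct that and then lower.

Call:
play_rows --commands "0 -0.34 0 0 0 0;0 -0.34 0 0 0 0;0 0 -0.4 0 0 0;0 0 -0.6 0 0 0;0 0 -0.6 0 0 0;0 0 -0.6 0 0 0;0 0 -0.3 0 0 0;0 0 -0.2 0 0 0;0 0 0 0 0 0;0 0 0 0 0 0"

```text
time_s: 7.85
tcp_pos: [0.5031, 0.0017, 0.0957]
ee_rot: [[-0.182, -0.966, 0.184], [-0.683, 0.259, 0.683], [-0.707, -0.001, -0.707]]
wrist_force: [-0.1, -0.0, -0.3]
gripper_width: 0.312
gripper_force: 29.9
```

Call:
play_rows --commands "0 0 -0.1 0 0 0;0 0 -0.1 0 0 0;0 0 -0.1 0 0 0;0 0 -0.1 0 0 0;0 0 -0.1 0 0 0;0 0 -0.1 0 0 0;0 0 0 0 0 0;0 0 0 0 0 0"

```text
time_s: 8.65
tcp_pos: [0.5027, 0.0019, 0.0773]
ee_rot: [[-0.183, -0.966, 0.183], [-0.683, 0.259, 0.683], [-0.707, -0.0, -0.707]]
wrist_force: [-0.0, 0.2, 0.0]
gripper_width: 0.312
gripper_force: 29.9
```

Run:
```python
from h import *
plan([.4995,-.0112,.10],75)
s=r.sense();print(np.round(s["wrist_force"],2))
p,d,i=cap("scene"); w=pts(d,i); cv2.imwrite("pics/s4.png",cv2.resize(p[80:240,120:340],None,fx=3,fy=3))
# far pocket rim height
hsv=cv2.cvtColor(p,cv2.COLOR_BGR2HSV);m=(hsv[...,0]>100)&(hsv[...,0]<125)&(hsv[...,1]>150)&(w[...,2]>.04)&(w[...,2]<.11)&(abs(w[...,0]-.5)<.04)&(w[...,1]>.05)&(w[...,1]<.225)
q=w[m];print(len(q),np.polyfit(q[:,1]-.088,q[:,2],1))
```

```text
d [ 0.01 -0.01  0.31] w [-0.  0. -0.] n 0.3 t 8.65 j [-13.8  26.2 -14.8 -53.5 -61.6  31. ] tcp-> [0.503  0.0018 0.0866]
[-0.02  0.21  0.05]
1031 [0.0959007  0.07081104]
```

View pics/s4.png

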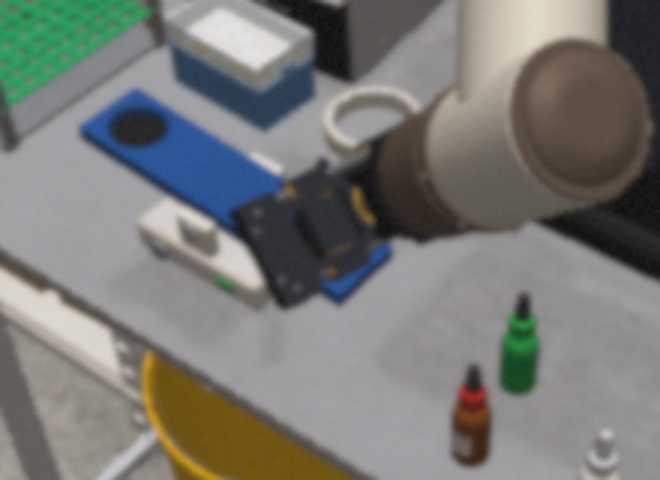

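The scene crop shows the tray tipped toward the gripper (fitted slope 5.5°) with the bottle in the near pocket, and red, green and white standing untouched. I press a little further and release.

Call:
play_rows --commands "0 0 -0.06 0 0 0;0 0 -0.06 0 0 0;0 0 0 0 0 0"

```text
time_s: 9.0
tcp_pos: [0.5028, 0.002, 0.074]
ee_rot: [[-0.182, -0.966, 0.183], [-0.683, 0.258, 0.683], [-0.707, -0.0, -0.707]]
wrist_force: [-0.3, -0.2, 1.9]
gripper_width: 0.309
gripper_force: 29.9
```

Call:
play_rows --commands "0 0 0 0 0 0;0 0 0 0 0 0;0 0 0 0 0 0;0 0 0 0 0 0;0 0 0 0 0 0;0 0 0 0 0 0" --grip 58

```text
time_s: 9.6
tcp_pos: [0.5028, 0.0019, 0.0737]
ee_rot: [[-0.183, -0.966, 0.183], [-0.683, 0.259, 0.683], [-0.707, -0.0, -0.707]]
wrist_force: [0.1, 0.4, -0.2]
gripper_width: 0.652
gripper_force: 0.0
```

Call:
play_rows --commands "-0.06 -0.23 0.24 0 0 0;-0.06 -0.23 0.24 0 0 0;-0.1 -0.38 0.4 0 0 0;-0.1 -0.38 0.4 0 0 0;-0.1 -0.38 0.4 0 0 0;-0.1 -0.38 0.4 0 0 0;-0.1 -0.38 0.4 0 0 0;0 0 0.6 0 0 0;0 0 0.6 0 0 0;0 0 0.6 0 0 0;0 0 0 0 0 0"

```text
time_s: 10.7
tcp_pos: [0.4851, -0.0703, 0.2054]
ee_rot: [[-0.179, -0.966, 0.188], [-0.685, 0.259, 0.681], [-0.706, -0.007, -0.708]]
wrist_force: [0.2, -0.8, -0.8]
gripper_width: 0.666
gripper_force: 0.0
```

Run:
```python
from h import *
plan([.439,-.181,.17],-50,45,.10)
s=r.sense();print(np.round(s["wrist_force"],2))
p,d,i=cap("scene"); w=pts(d,i); cv2.imwrite("pics/s5.png",cv2.resize(p[80:240,120:340],None,fx=3,fy=3))
hsv=cv2.cvtColor(p,cv2.COLOR_BGR2HSV);m=(hsv[...,0]>100)&(hsv[...,0]<125)&(hsv[...,1]>150)&(w[...,2]>.04)&(w[...,2]<.11)&(abs(w[...,0]-.5)<.04)&(w[...,1]>.05)&(w[...,1]<.225)
q=w[m];print(len(q),np.polyfit(q[:,1]-.088,q[:,2],1))
```

```text
d [-2.76 -2.23  0.73] w [  0.06   0.   -14.54] n 14.5 t 10.7 j [-20.6  16.7  -7.7 -46.3 -76.5  21.7] tcp-> [ 0.4022 -0.1371  0.2273]
[ 0.18 -0.76 -0.82]
1187 [0.13451811 0.07066377]
```

View pics/s5.png

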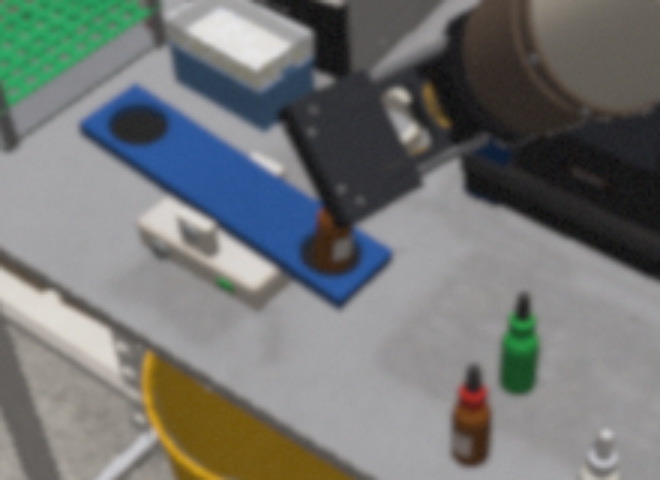

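Blue stands in its pocket at crop (333,240), tray tipped to about 8°. Next is red, with the tool tilted the other way.

```bash
cat >> h.py <<'E'
_Rt=Rt
def Rt(al,th): 
    R=_Rt(abs(al) if 0 else al,th); return R@np.diag([-1,-1,1]) if al<20 else R
E
python3 - <<'E'
from h import *
plan([.439,-.181,.17],-50,45,.10)
s=r.sense();R0=np.array(s["ee_rot"]);w=Ro.from_matrix(Rt(-50,45)@R0.T).as_rotvec()
for f in(.25,.5,.75,1):print((Ro.from_rotvec(w*f).as_matrix()@R0)[:,1:].T.round(2).tolist())
E
```

```text
d [-2.74 -2.24  0.78] w [-10.55  -2.31   4.97] n 10.6 t 10.75 j [-20.6  16.8  -7.8 -46.4 -76.4  21.7] tcp-> [ 0.4022 -0.1371  0.2273]
[[-0.99, 0.04, -0.15], [0.16, 0.39, -0.91]]
[[-0.96, -0.21, -0.2], [0.2, 0.04, -0.98]]
[[-0.88, -0.46, -0.15], [0.3, -0.29, -0.91]]
[[-0.77, -0.64, -0.0], [0.45, -0.54, -0.71]]
```

Call:
play_rows --commands "-0.137 -0.112 0.04 -0.5275 -0.1155 0.2485;-0.137 -0.112 0.04 -0.5275 -0.1155 0.2485;-0.137 -0.112 0.04 -0.5275 -0.1155 0.2485;-0.137 -0.112 0.04 -0.5275 -0.1155 0.2485;-0.137 -0.112 0.04 -0.5275 -0.1155 0.2485;-0.137 -0.112 0.04 -0.5275 -0.1155 0.2485;-0.137 -0.112 0.04 -0.5275 -0.1155 0.2485;-0.137 -0.112 0.04 -0.5275 -0.1155 0.2485;-0.137 -0.112 0.04 -0.5275 -0.1155 0.2485;-0.137 -0.112 0.04 -0.5275 -0.1155 0.2485;-0.137 -0.112 0.04 -0.5275 -0.1155 0.2485;-0.137 -0.112 0.04 -0.5275 -0.1155 0.2485;-0.137 -0.112 0.04 -0.5275 -0.1155 0.2485;-0.137 -0.112 0.04 -0.5275 -0.1155 0.2485;-0.137 -0.112 0.04 -0.5275 -0.1155 0.2485;-0.137 -0.112 0.04 -0.5275 -0.1155 0.2485;-0.137 -0.112 0.04 -0.5275 -0.1155 0.2485;-0.137 -0.112 0.04 -0.5275 -0.1155 0.2485;-0.137 -0.112 0.04 -0.5275 -0.1155 0.2485;-0.137 -0.112 0.04 -0.5275 -0.1155 0.2485" --grip 56

```text
time_s: 12.75
tcp_pos: [0.4198, -0.1312, 0.2546]
ee_rot: [[0.465, -0.777, 0.424], [-0.555, -0.629, -0.544], [0.69, 0.017, -0.724]]
wrist_force: [-0.2, -0.5, 0.1]
gripper_width: 0.646
gripper_force: 0.0
```

Call:
play_rows --commands "0 0 0 0 0 0;0 0 0 0 0 0;0 0 0 0 0 0"

```text
time_s: 13.05
tcp_pos: [0.4196, -0.1309, 0.2535]
ee_rot: [[0.465, -0.778, 0.423], [-0.559, -0.628, -0.541], [0.687, 0.015, -0.727]]
wrist_force: [-0.2, -0.8, 0.2]
gripper_width: 0.643
gripper_force: 0.0
```

Run:
```python
from h import *
plan([.439,-.181,.038],-50,45,.09)
plan([.439,-.181,.038],-50,45,.0)
p,d,i=cap("wrist"); w=pts(d,i); cv2.imwrite("pics/w6.png",p)
x=w.reshape(-1,3); q=x[(abs(x[:,0]-.439)<.03)&(abs(x[:,1]+.181)<.03)&(x[:,2]>.012)&(x[:,2]<.11)]
for a,b in((.012,.045),(.06,.1)):
    k=q[(q[:,2]>a)&(q[:,2]<b)];print(len(k),k.mean(0) if len(k) else 0)
```

```text
d [-0.43 -0.39 -5.51] w [-0.08 -0.2   0.13] n 5.5 t 13.05 j [ 19.   -9.2 -61.3  67.4 -44.7 -33.1] tcp-> [ 0.4067 -0.1425  0.0882]
d [ 0.93 -2.01 -7.63] w [-0.08 -0.2   0.13] n 7.6 t 13.05 j [ 19.   -9.2 -61.3  67.4 -44.7 -33.1] tcp-> [ 0.4476 -0.1913  0.0246]
16 [ 0.43905637 -0.17319592  0.03397709]
208 [ 0.43559922 -0.17855791  0.07805609]
```

View pics/w6.png

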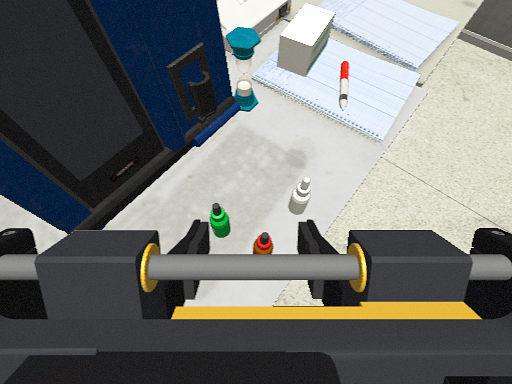

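The wrist picture shows red at (263,243) between the fingers, green at (220,220) and white at (300,195). Joint 3 reached its range, so I swing the approach to α=-65, which keeps the wrist further out.

Run:
```python
from h import *
plan([.439,-.181,.1],-65,45,.09)
```

```text
d [-0.06 -0.16 -3.45] w [-0.11 -0.18 -1.62] n 3.4 t 13.1 j [ 19.   -9.2 -61.3  67.4 -44.7 -33.1] tcp-> [ 0.4178 -0.1355  0.1502]
```

Call:
play_rows --commands "0 0 0 -0.02 -0.03 -0.27;0 0 0 -0.02 -0.03 -0.27;0 0 0 -0.02 -0.03 -0.27;0 0 -0.2 -0.02 -0.03 -0.27;0 0 -0.5 -0.02 -0.03 -0.27;0 0 -0.6 -0.02 -0.03 -0.27;0 0 -0.6 0 0 0;0 0 -0.6 0 0 0;0 -0.1 -0.6 0 0 0;0 0 -0.3 0 0 0;0 0 0 0 0 0;0 0 0 0 0 0"

```text
time_s: 14.3
tcp_pos: [0.4416, -0.1254, 0.1729]
ee_rot: [[0.304, -0.913, 0.272], [-0.649, -0.408, -0.642], [0.697, 0.018, -0.716]]
wrist_force: [0.0, -0.5, 0.8]
gripper_width: 0.644
gripper_force: 0.0
```

Run:
```python
from h import *
plan([.439,-.181,.038],-65,45,.09)
plan([.439,-.181,.038],-65,45,.0)
```

```text
d [-0.79 -0.34 -2.82] w [-0.03 -0.15  0.11] n 2.8 t 14.3 j [ 19.4   5.9 -61.2  71.1 -47.4 -56.7] tcp-> [ 0.4178 -0.1355  0.0882]
d [ 0.1  -2.26 -4.94] w [-0.03 -0.15  0.11] n 4.9 t 14.3 j [ 19.4   5.9 -61.2  71.1 -47.4 -56.7] tcp-> [ 0.4447 -0.1932  0.0246]
```

```bash
cat > kin.py <<'E'
from h import *
from scipy.optimize import least_squares
D=[([-49.012,22.087,.388,-.026,-68.413,-14.816],[.275,-.56,.222]),([-39.813,18.933,-4.315,-.015,-66.82,-24.028],[.336,-.488,.222]),
([-53.8,30.1,2.4,-47.3,-73.3,22.6],[.4341,-.4113,.1319]),([-47.1,25.9,2.9,-48,-71.8,14.9],[.489,-.3655,.1782]),([-10.4,16.5,-12,-49.9,-67.2,18.3],[.5025,.0221,.1764]),
([-13.8,26.2,-14.8,-53.5,-61.6,31],[.5027,.0019,.0773]),([-20.6,16.7,-7.7,-46.3,-76.5,21.7],[.4851,-.0703,.2054]),([19,-9.2,-61.3,67.4,-44.7,-33.1],[.4196,-.1309,.2535]),([19.4,5.9,-61.2,71.1,-47.4,-56.7],[.4416,-.1254,.1729])]
def rot(a,g): return Ro.from_euler(a,g,degrees=True).as_matrix()
def fk(q,v,s4=1,s6=1):
    # v: a1,off,d1, b_x,b_z, c_x,c_z, tool
    M=rot('z',q[0]);p=M@np.array([v[0],v[1],v[2]])
    M=M@rot('y',q[1]);p=p+M@np.array([v[3],0,v[4]])
    M=M@rot('y',-q[2]);p=p+M@np.array([v[5],0,v[6]])
    M=M@rot('x',s4*q[3])@rot('y',-q[4]);p=p+M@np.array([v[7],0,v[8]])
    return p,M@rot('x',s6*q[5])
def fit(s4):
    f=lambda v:np.concatenate([fk(q,v,s4)[0]-p for q,p in D]+[.02*(v-V0)])
    V0=np.array([.05,-.16,.3,0,.4,.4,0,.25,0]);return least_squares(f,V0)
S4=min((1,-1),key=lambda s:fit(s).cost);o=fit(S4);V=o.x
E
python3 - <<'E'
from kin import *
print(S4,V.round(3),[ (np.linalg.norm(fk(q,V,S4)[0]-p)*1e3).round(1) for q,p in D])
print(fk(D[-1][0],V,S4)[1].round(2).tolist(), np.round(r.sense()["ee_rot"],2).tolist())
E
```

```text
1 [ 0.172 -0.122  0.005  0.237  0.164  0.316 -0.081 -0.372 -0.156] [np.float64(61.3), np.float64(53.8), np.float64(22.4), np.float64(60.3), np.float64(35.0), np.float64(49.0), np.float64(98.8), np.float64(32.5), np.float64(18.9)]
[[-0.19, -0.17, 0.97], [0.67, 0.7, 0.25], [-0.72, 0.7, -0.02]] [[0.3, -0.91, 0.27], [-0.65, -0.41, -0.64], [0.7, 0.02, -0.72]]
```

```bash
python3 - <<'E'
s=open('kin.py').read()
s=s.replace("rot('x',s4*q[3])@rot('y',-q[4]);p=p+M@np.array([v[7],0,v[8]])","rot('x',s4*q[3]);p=p+M@np.array([0,v[9],0]);M=M@rot('y',-q[4]);p=p+M@np.array([v[7],v[10],v[8]])")
s=s.replace(".05,-.16,.3,0,.4,.4,0,.25,0]",".05,-.05,.3,0,.4,.4,0,.25,0,-.1,0]").replace(".02*(v-V0)",".002*(v-V0)")
open('kin.py','w').write(s)
E
python3 - <<'E'
from kin import *
for s in(1,-1):
    V=fit(s).x
    print(s,V.round(3),[ (np.linalg.norm(fk(q,V,s)[0]-p)*1e3).round(1) for q,p in D])
    print(fk(D[-1][0],V,s)[1].round(2).tolist(),fk(D[2][0],V,s)[1].round(2).tolist())
E
```

```text
1 [ 0.161 -0.112  0.016  0.26   0.148  0.293 -0.079 -0.367 -0.142 -0.057
  0.043] [np.float64(59.2), np.float64(48.8), np.float64(23.5), np.float64(60.3), np.float64(37.4), np.float64(49.5), np.float64(100.8), np.float64(31.6), np.float64(16.4)]
[[-0.19, -0.17, 0.97], [0.67, 0.7, 0.25], [-0.72, 0.7, -0.02]] [[-0.6, 0.6, 0.54], [-0.38, 0.38, -0.84], [-0.71, -0.71, -0.0]]
-1 [-0.     0.     0.161  0.     0.564  0.423  0.     0.306 -0.001 -0.13
 -0.03 ] [np.float64(0.6), np.float64(0.2), np.float64(0.8), np.float64(0.3), np.float64(0.8), np.float64(0.5), np.float64(0.2), np.float64(0.3), np.float64(0.2)]
[[0.27, -0.72, -0.64], [-0.64, -0.63, 0.43], [-0.72, 0.29, -0.63]] [[0.54, 0.84, 0.07], [0.45, -0.22, -0.86], [-0.71, 0.5, -0.5]]
```

```bash
cat >> kin.py <<'E'
S4=-1;V=fit(-1).x
LO=np.array([-179,-69,-60,-181,-171,-10]);HI=np.array([179,118,80.6,117,-10,0])
LO=np.array([-179.,-69,-60.5,-180,-170,-10]);HI=np.array([179.,118,80,117,0,0]);HI[4]=-10
def ik(grasp,al,th,back,starts):
    z=_Rt(al,th)[:,2];tcp=np.array(grasp)+(.019-back)*z;best=None
    for q0 in starts:
        f=lambda q:(lambda P:np.r_[(P[0]-tcp)*10,P[1][:,0]-z])(fk(np.r_[q,0],V,-1))
        o=least_squares(f,np.clip(q0[:5],LO[:5]+1,HI[:5]-1),bounds=(LO[:5],HI[:5]),max_nfev=60)
        if best is None or o.cost<best.cost:best=o
    return best.x,best.cost
E
sed -i 's/^from h import \*/from h import *\nfrom h import _Rt/' kin.py
python3 - <<'E'
from kin import *
st=[D[-1][0],D[5][0],[0,20,-30,0,-30],[0,0,-50,100,-50],[-40,20,-30,-100,-60]]
for th in(45,55):
  for al in range(-100,61,20):
    o=[]
    for z,b in((.038,0),(.038,.08),(.16,0)):
        q,c=ik([.439,-.181,z],al,th,b,st);o.append(("OK" if c<1e-6 else "--")+str(q.round(0).astype(int).tolist()))
    print(th,al,o)
E
```

```text
45 -100 ['OK[11, 30, -54, 65, -47]', 'OK[22, 26, -48, 47, -55]', 'OK[15, 18, -47, 48, -59]']
45 -80 ['--[4, 28, -60, 87, -44]', '--[18, 20, -60, 70, -47]', 'OK[10, 12, -59, 72, -48]']
45 -60 ['--[-43, 22, -60, -180, -32]', '--[-41, 8, -60, -177, -16]', '--[3, 8, -60, 81, -38]']
45 -40 ['--[-46, 25, -60, -170, -38]', '--[-47, 8, -60, -161, -22]', '--[-43, 2, -52, -169, -10]']
45 -20 ['OK[-50, 24, -50, -138, -32]', 'OK[-39, 6, -45, -109, -14]', '--[-31, 2, -37, -96, -10]']
45 0 ['OK[-43, 22, -37, -99, -29]', 'OK[-40, 9, -39, -82, -27]', 'OK[-20, 3, -34, -56, -17]']
45 20 ['OK[-40, 24, -30, -78, -39]', 'OK[-44, 15, -32, -68, -43]', 'OK[-32, 8, -27, -60, -40]']
45 40 ['OK[-38, 28, -23, -64, -50]', 'OK[-44, 21, -23, -57, -57]', 'OK[-35, 14, -20, -55, -57]']
45 60 ['OK[-35, 32, -17, -53, -61]', 'OK[-41, 27, -14, -48, -69]', 'OK[-34, 20, -13, -49, -70]']
55 -100 ['OK[14, 35, -54, 65, -55]', 'OK[25, 32, -48, 50, -61]', 'OK[17, 22, -49, 53, -65]']
55 -80 ['--[9, 33, -60, 86, -54]', '--[23, 27, -60, 70, -56]', '--[12, 16, -60, 78, -56]']
55 -60 ['--[-43, 23, -60, -180, -34]', '--[22, 23, -60, 67, -52]', '--[-43, 4, -60, -180, -26]']
55 -40 ['--[-50, 28, -60, -161, -46]', '--[-51, 11, -60, -149, -30]', '--[-45, 6, -60, -172, -31]']
55 -20 ['OK[-58, 37, -59, -145, -60]', '--[-64, 21, -60, -130, -48]', 'OK[-41, 3, -41, -114, -18]']
55 0 ['OK[-55, 30, -43, -113, -47]', 'OK[-59, 18, -45, -99, -46]', 'OK[-40, 6, -35, -88, -32]']
55 20 ['OK[-50, 30, -32, -89, -50]', 'OK[-56, 22, -33, -79, -54]', 'OK[-43, 12, -28, -75, -49]']
55 40 ['OK[-45, 33, -23, -72, -59]', 'OK[-52, 27, -22, -64, -65]', 'OK[-43, 18, -20, -64, -64]']
55 60 ['OK[-41, 36, -14, -59, -70]', 'OK[-47, 33, -11, -54, -77]', 'OK[-40, 24, -12, -56, -77]']
```

Run:
```python
from kin import *
st=[D[5][0],[0,20,-30,0,-30],[0,0,-50,-100,-50],[20,10,-40,-60,-50]]
print("red")
for al in(-10,0,5):
    print(al,[("OK" if c<1e-6 else "--")+str(q.round(0).astype(int).tolist()) for q,c in (ik([.439,-.181,z],al,50,b,[[-40,20,-35,-90,-35]]) for z,b in((.038,.08),(.11,.08),(.038,0),(.16,0)))])
print("far")
for al in range(0,101,20):
    print(al,[("OK" if c<1e-6 else "--")+str(q.round(0).astype(int).tolist()) for q,c in (ik([.5,.189,z],al,50,b,st) for z,b in((.2,0),(.1,0),(.1,.09),(.15,.09)))])
R=_Rt(0,50);s=r.sense();R0=np.array(s["ee_rot"]);w=Ro.from_matrix(R@R0.T).as_rotvec();print("w",(w/.15).round(2))
for f in(.25,.5,.75,1):print((Ro.from_rotvec(w*f).as_matrix()@R0)[:,1:].T.round(2).tolist())
```

```text
red
-10 ['OK[-52, 12, -47, -106, -32]', 'OK[-27, -4, -41, -73, -13]', 'OK[-53, 27, -47, -124, -39]', 'OK[-23, 2, -36, -74, -10]']
0 ['OK[-51, 13, -42, -92, -36]', 'OK[-38, 0, -38, -73, -30]', 'OK[-50, 26, -40, -108, -38]', 'OK[-31, 4, -33, -74, -24]']
5 ['OK[-51, 14, -39, -87, -39]', 'OK[-41, 2, -36, -72, -36]', 'OK[-48, 26, -37, -101, -39]', 'OK[-33, 5, -32, -73, -30]']
far
0 ['--[3, 4, -50, -180, -13]', '--[3, 19, -57, -180, -36]', '--[4, 4, -60, -180, -25]', '--[4, -4, -56, -180, -12]']
20 ['--[8, 4, -34, -118, -10]', 'OK[0, 17, -41, -135, -22]', '--[8, 2, -40, -111, -10]', '--[9, -4, -40, -107, -10]']
40 ['OK[24, 4, -29, -56, -15]', 'OK[6, 17, -30, -93, -25]', 'OK[9, 4, -34, -75, -24]', 'OK[19, -3, -34, -56, -19]']
60 ['OK[11, 9, -21, -62, -41]', 'OK[5, 20, -24, -76, -40]', 'OK[0, 11, -26, -67, -46]', 'OK[3, 6, -24, -61, -48]']
80 ['OK[7, 15, -13, -58, -60]', 'OK[5, 25, -17, -65, -55]', 'OK[-2, 19, -16, -59, -63]', 'OK[-1, 14, -14, -56, -66]']
100 ['OK[7, 22, -5, -52, -75]', 'OK[7, 30, -8, -55, -69]', 'OK[1, 26, -5, -51, -77]', 'OK[1, 23, -2, -50, -81]']Traceback (most recent call last):
  File "<stdin>", line 9, in <module>
NameError: name '_Rt' is not defined. Did you mean: 'Rt'?
```

```bash
sed -i 's/^def Rt(al,th): $/def Rt_unused(al,th):/' h.py
python3 - <<'E'
from kin import *
plan([.439,-.181,.11],3,50,.08)
R=Rt(3,50);s=r.sense();R0=np.array(s["ee_rot"]);w=Ro.from_matrix(R@R0.T).as_rotvec();print("w",(w/.15).round(2))
for f in(.25,.5,.75,1):print((Ro.from_rotvec(w*f).as_matrix()@R0)[:,1:].T.round(2).tolist())
for Rv in (np.array([[1,0,0],[0,-1,0],[0,0,-1]]),):pass
# stage: vertical tool, y az 150
a=np.radians(150);y=np.array([np.cos(a),np.sin(a),0]);z=np.array([0,0,-1.]);Rm=np.c_[np.cross(y,z),y,z]
print("to vertical",(Ro.from_matrix(Rm@R0.T).as_rotvec()/.15).round(2),"then",(Ro.from_matrix(R@Rm.T).as_rotvec()/.15).round(2))
E
```

```text
d [-1.64 -1.93 -0.79] w [10.58 -6.6  -9.62] n 10.6 t 14.3 j [ 19.4   5.9 -61.2  71.1 -47.4 -56.7] tcp-> [ 0.3923 -0.1834  0.1492]
w [10.58 -6.6  -9.62]
[[-0.95, -0.0, -0.3], [0.28, -0.42, -0.86]]
[[-0.77, 0.47, -0.43], [0.39, -0.18, -0.9]]
[[-0.43, 0.84, -0.31], [0.57, -0.01, -0.82]]
[[-0.05, 1.0, -0.0], [0.76, 0.04, -0.64]]
to vertical [ 5.32 -0.4  -6.01] then [ 3.16 -5.16 -6.19]
```

Call:
play_rows --commands "0 0 0.25 0.443 -0.033 -0.5;0 0 0.25 0.443 -0.033 -0.5;0 0 0.25 0.443 -0.033 -0.5;0 0 0.25 0.443 -0.033 -0.5;0 0 0.25 0.443 -0.033 -0.5;0 0 0.25 0.443 -0.033 -0.5;0 0 0.25 0.443 -0.033 -0.5;0 0 0.25 0.443 -0.033 -0.5;0 0 0.25 0.443 -0.033 -0.5;0 0 0.25 0.443 -0.033 -0.5;0 0 0.25 0.443 -0.033 -0.5;0 0 0.25 0.443 -0.033 -0.5"

```text
time_s: 15.5
tcp_pos: [0.4415, -0.1245, 0.2638]
ee_rot: [[-0.5, -0.866, 0.002], [-0.866, 0.5, 0.002], [-0.003, -0.001, -1.0]]
wrist_force: [0.4, -0.4, -0.3]
gripper_width: 0.641
gripper_force: 0.0
```

Call:
play_rows --commands "0 0 0 0.1975 -0.3225 -0.387;0 0 0 0.1975 -0.3225 -0.387;0 0 0 0.1975 -0.3225 -0.387;0 0 0 0.1975 -0.3225 -0.387;0 0 0 0.1975 -0.3225 -0.387;0 0 0 0.1975 -0.3225 -0.387;0 0 0 0.1975 -0.3225 -0.387;0 0 0 0.1975 -0.3225 -0.387;0 0 0 0.1975 -0.3225 -0.387;0 0 0 0.1975 -0.3225 -0.387;0 0 0 0.1975 -0.3225 -0.387;0 0 0 0.1975 -0.3225 -0.387;0 0 0 0.1975 -0.3225 -0.387;0 0 0 0.1975 -0.3225 -0.387;0 0 0 0.1975 -0.3225 -0.387;0 0 0 0.1975 -0.3225 -0.387;0 0 0 0 0 0;0 0 0 0 0 0"

```text
time_s: 17.3
tcp_pos: [0.4424, -0.1346, 0.2651]
ee_rot: [[-0.644, -0.067, 0.762], [-0.041, 0.998, 0.053], [-0.764, 0.003, -0.645]]
wrist_force: [-0.1, 0.2, 0.9]
gripper_width: 0.641
gripper_force: 0.0
```

Run:
```python
from h import *
plan([.439,-.181,.11],3,50,.08)
```

```text
d [-1.67 -1.63 -3.86] w [-0.02 -0.02 -0.1 ] n 3.9 t 17.3 j [  1.6 -14.4 -45.6 -11.2  -9.2 -77.7] tcp-> [ 0.3923 -0.1834  0.1492]
```

Call:
play_rows --commands "-0.15 -0.16 -0.2 0 0 0;-0.15 -0.16 -0.2 0 0 0;-0.15 -0.16 -0.3 0 0 0;-0.15 -0.16 -0.3 0 0 0;-0.15 -0.16 -0.3 0 0 0;-0.15 -0.16 -0.3 0 0 0;-0.15 -0.16 -0.4 0 0 0;-0.15 -0.16 -0.4 0 0 0;-0.15 -0.16 -0.4 0 0 0;-0.15 -0.16 -0.4 0 0 0;-0.15 0 -0.4 0 0 -0.1;0 0 -0.2 0 0 0;0 0 0 0 0 0;0 0 0 0 0 0"

```text
time_s: 18.7
tcp_pos: [0.3928, -0.1833, 0.1501]
ee_rot: [[-0.646, -0.052, 0.761], [-0.031, 0.999, 0.041], [-0.763, 0.003, -0.647]]
wrist_force: [-1.3, 0.2, 0.2]
gripper_width: 0.647
gripper_force: 0.0
```

Run:
```python
from h import *
plan([.439,-.181,.11],3,50,.08)
plan([.439,-.181,.038],3,50,.08)
plan([.439,-.181,.038],3,50,.0)
```

```text
d [-0.02 -0.   -0.03] w [-0.02 -0.04  0.01] n 0.0 t 18.7 j [-39.4   0.5 -37.  -71.6 -32.8   8.9] tcp-> [ 0.3923 -0.1834  0.1492]
d [-0.02 -0.   -2.43] w [-0.02 -0.04  0.01] n 2.4 t 18.7 j [-39.4   0.5 -37.  -71.6 -32.8   8.9] tcp-> [ 0.3923 -0.1834  0.0772]
d [ 2.02  0.1  -4.14] w [-0.02 -0.04  0.01] n 4.1 t 18.7 j [-39.4   0.5 -37.  -71.6 -32.8   8.9] tcp-> [ 0.4535 -0.1802  0.0258]
```

Call:
play_rows --commands "0 0 -0.4 0 0 0;0 0 -0.6 0 0 0;0 0 -0.6 0 0 0;0 0 -0.5 0 0 0;0 0 -0.3 0 0 0;0.2 0.01 -0.17 0 0 0;0.35 0.02 -0.3 0 0 0;0.35 0.02 -0.3 0 0 0;0.35 0.02 -0.3 0 0 0;0.35 0.02 -0.3 0 0 0;0.3 0.01 -0.25 0 0 0;0.12 0 -0.12 0 0 0;0 0 0 0 0 0;0 0 0 0 0 0"

```text
time_s: 20.1
tcp_pos: [0.4529, -0.1795, 0.0257]
ee_rot: [[-0.646, -0.052, 0.761], [-0.031, 0.999, 0.042], [-0.763, 0.003, -0.647]]
wrist_force: [-0.1, 0.2, 0.8]
gripper_width: 0.647
gripper_force: 0.0
```

Call:
play_rows --commands "0 0 0 0 0 0;0 0 0 0 0 0;0 0 0 0 0 0;0 0 0 0 0 0;0 0 0 0 0 0;0 0 0 0 0 0;0 0 0 0 0 0;0 0 0 0 0 0" --grip 15

```text
time_s: 20.9
tcp_pos: [0.453, -0.1798, 0.0255]
ee_rot: [[-0.646, -0.051, 0.761], [-0.03, 0.999, 0.041], [-0.763, 0.004, -0.647]]
wrist_force: [-1.2, -1.1, 2.5]
gripper_width: 0.313
gripper_force: 30.0
```

Run:
```python
from h import *
plan([.439,-.181,.038],3,50,.0)
p,d,i=cap("scene"); cv2.imwrite("pics/s7.png",cv2.resize(p[80:290,120:400],None,fx=2.8,fy=2.8))
```

```text
d [ 0.02 -0.02  0.01] w [-0.02 -0.04  0.01] n 0.0 t 20.9 j [ -48.4   25.4  -38.3 -103.1  -37.8   55.3] tcp-> [ 0.4535 -0.1802  0.0258]
```

View pics/s7.png

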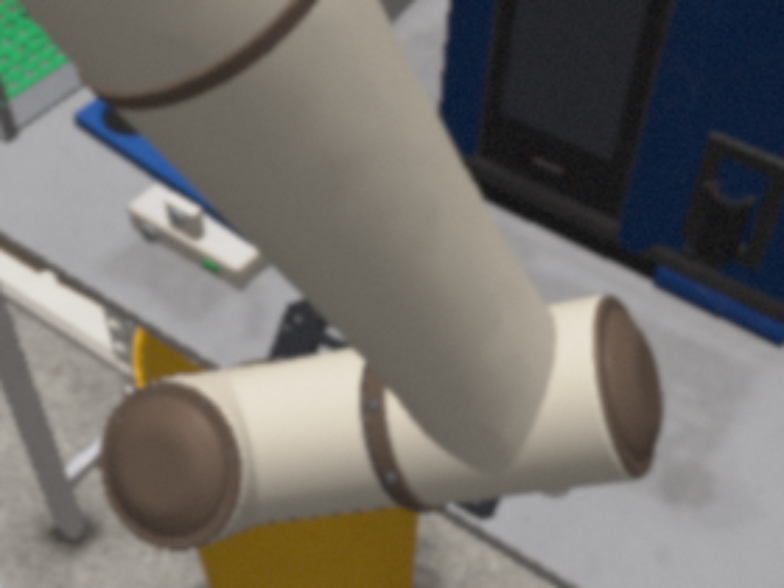

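The crop shows the wrist over the red bottle's place with a bit of white at (560,490), and the tray and base still in place. Grip reads 27 mm at 30 N.

Call:
play_rows --commands "0 0 0.3 0 0 0;0 0 0.5 0 0 0;0 0 0.5 0 0 0;0 0 0.5 0 0 0;0 0 0.5 0 0 0;0 0 0.4 0 0 0;0 0 0 0 0 0"

```text
time_s: 21.65
tcp_pos: [0.4535, -0.1791, 0.108]
ee_rot: [[-0.644, -0.053, 0.763], [-0.034, 0.999, 0.041], [-0.764, 0.001, -0.645]]
wrist_force: [0.2, 0.0, -0.5]
gripper_width: 0.311
gripper_force: 30.0
```

```bash
sed -i 's/^from h import _Rt/_Rt=Rt/' kin.py
python3 - <<'E'
from kin import *
plan([.43,-.17,.215],60,50)
plan([.5,.189,.215],60,50)
s=r.sense();q=np.array(s["joints"]);R0=np.array(s["ee_rot"]);g0=np.array(s["tcp_pos"])-.019*R0[:,2]
w=Ro.from_matrix(Rt(60,50)@R0.T).as_rotvec()
print(g0,s["gripper_width"],s["gripper_force"],w/.15)
for f in np.linspace(0,1,6):
    q,c=ik(g0+f*(np.array([.43,-.17,.215])-g0),3+57*f,50,0,[q]);print(f,q.round(0),c<1e-6)
for f in np.linspace(0.2,1,5):
    q,c=ik(np.array([.43,-.17,.215])*(1-f)+f*np.array([.5,.189,.215]),60,50,0,[q]);print(f,q.round(0),c<1e-6)
E
```

```text
d [-0.54  0.72  3.16] w [ 0.01 -0.02  6.63] n 6.6 t 21.65 j [-37.9  10.6 -34.2 -84.2 -30.3  22.5] tcp-> [ 0.4373 -0.1574  0.2028]
d [ 1.79 12.69  3.16] w [ 0.01 -0.02  6.63] n 12.7 t 21.65 j [-37.9  10.6 -34.2 -84.2 -30.3  22.5] tcp-> [0.5073 0.2016 0.2028]
[ 0.43899251 -0.17992811  0.12021551] 0.3107649033778655 29.968628464266658 [ 5.17550949e-03 -2.30820329e-02  6.62584551e+00]
0.0 [-38.  11. -34. -85. -30.] True
0.2 [-38.  10. -31. -73. -39.] True
0.4 [-38.  11. -26. -66. -49.] True
0.6000000000000001 [-38.  12. -22. -60. -59.] True
0.8 [-38.  14. -17. -55. -68.] True
1.0 [-36.  16. -11. -51. -77.] True
0.2 [-29.  12. -16. -54. -71.] True
0.4 [-20.   9. -19. -56. -65.] True
0.6000000000000001 [-10.   8. -21. -59. -57.] True
0.8 [  1.   7. -21. -60. -49.] True
1.0 [ 11.   8. -20. -60. -41.] True
```

Call:
play_rows --commands "-0.045 0.06 0.263 0 0 0.552;-0.045 0.06 0.263 0 0 0.552;-0.045 0.06 0.263 0 0 0.552;-0.045 0.06 0.263 0 0 0.552;-0.045 0.06 0.263 0 0 0.552;-0.045 0.06 0.263 0 0 0.552;-0.045 0.06 0.263 0 0 0.552;-0.045 0.06 0.263 0 0 0.552;-0.045 0.06 0.263 0 0 0.552;-0.045 0.06 0.263 0 0 0.552;-0.045 0.06 0.263 0 0 0.552;-0.045 0.06 0.263 0 0 0.552;0 0 0 0 0 0"

```text
time_s: 22.95
tcp_pos: [0.4376, -0.1584, 0.2002]
ee_rot: [[-0.327, -0.865, 0.38], [-0.558, 0.502, 0.661], [-0.763, 0.004, -0.646]]
wrist_force: [0.2, 0.9, -0.6]
gripper_width: 0.314
gripper_force: 30.0
```

Call:
play_rows --commands "0.06 0.3 0 0 0 0;0.117 0.6 0 0 0 0;0.117 0.6 0 0 0 0;0.117 0.6 0 0 0 0;0.117 0.6 0 0 0 0;0.117 0.6 0 0 0 0;0.117 0.6 0 0 0 0;0.117 0.6 0 0 0 0;0.117 0.6 0 0 0 0;0.117 0.6 0 0 0 0;0.117 0.6 0 0 0 0;0.117 0.6 0 0 0 0;0.117 0.6 0 0 0 0;0.117 0.6 0 0 0 0;0.117 0.6 0 0 0 0;0.117 0.6 0 0 0 0;0.117 0.6 0 0 0 0;0.117 0.6 0 0 0 0;0.117 0.6 0 0 0 0;0.117 0.6 0 0 0 0"

```text
time_s: 24.95
tcp_pos: [0.5036, 0.1938, 0.1999]
ee_rot: [[-0.33, -0.864, 0.38], [-0.557, 0.503, 0.66], [-0.762, 0.006, -0.648]]
wrist_force: [0.3, -0.7, -0.4]
gripper_width: 0.314
gripper_force: 30.0
```

Call:
play_rows --commands "0.06 0.23 0 0 0 0;0 0 0 0 0 0;0 0 0 0 0 0;0 0 0 0 0 0"

```text
time_s: 25.35
tcp_pos: [0.5068, 0.1992, 0.2008]
ee_rot: [[-0.328, -0.864, 0.381], [-0.558, 0.503, 0.66], [-0.762, 0.004, -0.647]]
wrist_force: [0.4, -0.7, -0.5]
gripper_width: 0.311
gripper_force: 30.0
```

Run:
```python
from h import *
plan([.4998,.188,.10],60,50)
p,d,i=cap("top");w=pts(d,i)
q=w[(abs(w[...,0]-.5)<.05)&(abs(w[...,1]+.015)<.05)&(w[...,2]>.09)&(w[...,2]<.16)];print(len(q),q.mean(0) if len(q) else 0)
```

```text
d [ 0.01  0.05 -3.77] w [ 0.02 -0.05  0.02] n 3.8 t 25.35 j [ 11.4   7.7 -20.6 -59.8 -41.4  -1.8] tcp-> [0.5071 0.2006 0.0878]
95 [ 0.49652794 -0.01914849  0.11174991]
```

Call:
play_rows --commands "0 0.05 -0.3 0 0 0;0 0 -0.6 0 0 0;0 0 -0.6 0 0 0;0 0 -0.6 0 0 0;0 0 -0.5 0 0 0;0 0 -0.3 0 0 0;0 0 -0.2 0 0 0;0 0 0 0 0 0"

```text
time_s: 26.2
tcp_pos: [0.5069, 0.2007, 0.1071]
ee_rot: [[-0.33, -0.864, 0.38], [-0.558, 0.503, 0.66], [-0.762, 0.005, -0.648]]
wrist_force: [-0.3, 0.5, -0.1]
gripper_width: 0.315
gripper_force: 30.0
```

Call:
play_rows --commands "0 0 -0.1 0 0 0;0 0 -0.1 0 0 0;0 0 -0.1 0 0 0;0 0 -0.1 0 0 0;0 0 -0.1 0 0 0;0 0 -0.1 0 0 0;0 0 -0.1 0 0 0;0 0 0 0 0 0;0 0 0 0 0 0;0 0 0 0 0 0"

```text
time_s: 27.2
tcp_pos: [0.5069, 0.2014, 0.087]
ee_rot: [[-0.328, -0.865, 0.38], [-0.558, 0.502, 0.661], [-0.762, 0.004, -0.647]]
wrist_force: [-0.0, 0.1, -0.4]
gripper_width: 0.313
gripper_force: 30.0
```

```bash
cat > tl.py <<'E'
from h import *
def tray(n,lo,hi):
    p,d,i=cap(n); w=pts(d,i)
    hsv=cv2.cvtColor(p,cv2.COLOR_BGR2HSV);m=(hsv[...,0]>100)&(hsv[...,0]<125)&(hsv[...,1]>150)&(w[...,2]>.04)&(w[...,2]<.11)&(abs(w[...,0]-.5)<.04)&(w[...,1]>lo)&(w[...,1]<hi)
    q=w[m];print(n,len(q),np.polyfit(q[:,1]-.088,q[:,2],1) if len(q)>50 else 0); return p,w
E
python3 - <<'E'
from tl import *
s=r.sense();print(s["tcp_pos"],np.round(s["wrist_force"],2))
p,w=tray("scene",-.045,.22);cv2.imwrite("pics/s8.png",cv2.resize(p[80:240,120:340],None,fx=3,fy=3))
tray("top",-.045,.22)
E
```

```text
[0.50693172 0.20136873 0.08702703] [-0.01  0.12 -0.42]
scene 1375 [0.01788725 0.07065129]
top 391 [0.01413771 0.07009906]
```

View pics/s8.png

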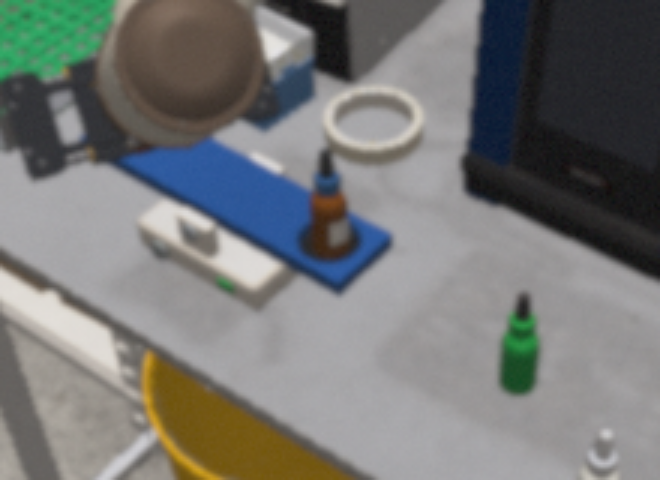

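The crop shows blue upright in its pocket at (328,210), the tray within about 1° of level, and white and green untouched. I lower 1.5 mm more, release and back off.

Call:
play_rows --commands "0 0 -0.05 0 0 0;0 0 0 0 0 0;0 0 0 0 0 0"

```text
time_s: 27.6
tcp_pos: [0.5071, 0.2015, 0.0856]
ee_rot: [[-0.328, -0.865, 0.381], [-0.558, 0.502, 0.661], [-0.762, 0.004, -0.647]]
wrist_force: [-0.1, -0.2, 0.0]
gripper_width: 0.312
gripper_force: 30.0
```

Call:
play_rows --commands "0 0 0 0 0 0;0 0 0 0 0 0;0 0 0 0 0 0;0 0 0 0 0 0;0 0 0 0 0 0;0 0 0 0 0 0" --grip 56

```text
time_s: 28.2
tcp_pos: [0.507, 0.2014, 0.0855]
ee_rot: [[-0.328, -0.865, 0.381], [-0.558, 0.502, 0.661], [-0.762, 0.004, -0.647]]
wrist_force: [0.4, -0.2, -0.1]
gripper_width: 0.635
gripper_force: 0.0
```

Call:
play_rows --commands "-0.08 -0.13 0.13 0 0 0;-0.12 -0.2 0.2 0 0 0;-0.19 -0.33 0.33 0 0 0;-0.19 -0.33 0.33 0 0 0;-0.19 -0.33 0.33 0 0 0;-0.19 -0.33 0.33 0 0 0;-0.19 -0.33 0.33 0 0 0;-0.19 -0.33 0.33 0 0 0;0 0 0.6 0 0 0;0 0 0.8 0 0 0;0 0 0.8 0 0 0;-0.3 0 0.8 0 0 0;-0.3 0 0.5 0 0 0;0 0 0 0 0 0;0 0 0 0 0 0"

```text
time_s: 29.7
tcp_pos: [0.4484, 0.1319, 0.2599]
ee_rot: [[-0.327, -0.865, 0.381], [-0.558, 0.502, 0.661], [-0.763, 0.004, -0.647]]
wrist_force: [0.3, 0.7, -0.9]
gripper_width: 0.643
gripper_force: 0.0
```

Run:
```python
from tl import *
s=r.sense();print(s["tcp_pos"],np.round(s["wrist_force"],2),s["time_s"])
p,w=tray("scene",-.045,.22);cv2.imwrite("pics/s9.png",cv2.resize(p[80:270,120:340],None,fx=3,fy=3))
p,w=tray("top",-.045,.22)
for n,c in(("red",(.5,.188)),("blue",(.5,-.011)),("white",(.443,-.279)),("green",(.511,-.173))):
    z0=.06 if n in("red","blue") else 0
    for ww in (w,):
        q=ww[(np.hypot(ww[...,0]-c[0],ww[...,1]-c[1])<.035)&(ww[...,2]>z0+.06)&(ww[...,2]<z0+.11)];print(n,len(q),q.mean(0).round(4) if len(q) else 0,q[:,2].max() if len(q) else 0)
```

```text
[0.44844166 0.13191585 0.25992899] [ 0.34  0.7  -0.9 ] 29.7
scene 1545 [0.00635251 0.07057646]
top 701 [0.00103252 0.06970624]
red 68 [0.4988 0.1858 0.1378] 0.15719882305599628
blue 56 [ 0.4977 -0.0127  0.1381] 0.15633465879540664
white 47 [ 0.4424 -0.2775  0.0797] 0.09721554306024315
green 48 [ 0.511  -0.1724  0.0785] 0.09790252356866423
```

View pics/s9.png

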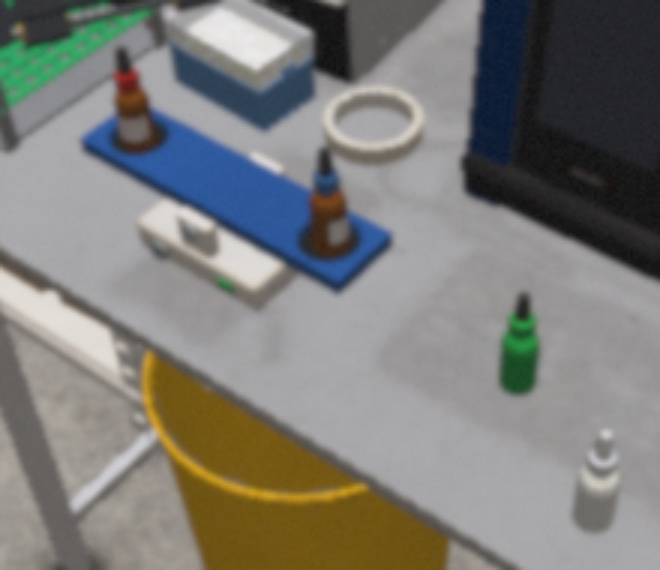

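The crop shows red at (135,110) and blue at (328,210), both upright in their pockets. The tray is level and white (598,490) and green are unmoved.

```bash
python3 -c "
from station import r
print(r.finish_job())"
```

```text
the job is handed in; nothing more can be done
None
```

The job is handed in at about 30 s: the blue-collar and red-collar bottles stand upright in the two pockets, the tray measures level to within about 0.4°, and the white and green bottles have not moved.

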